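Fetch the garlic from the crowded condiment stand

TASK

The garlic bulb stands in the back row of the dark wooden condiment stand, hemmed in by the pepper mill, the salt shaker and the spice jar. First set all three upright on the pale serving board, then put the garlic in the middle of the blue saucer, and only then put the three back upright, each on the cork spot of the stand that it came from. Leave the mustard jar and the mug alone, and knock nothing over.

Things in the scene. Friction and masses are not known exactly. Their poses are not given: they have to be found in the camera images.
- stand: Condiment stand, fixed: flat square dark-wood slab 164 x 164 x 10 mm with four round cork spots (66 mm wide, flush) in a 2 x 2 square, centres at x = +-40 mm, y = +-40 mm in its frame. Origin: centre of its underside; x points away from the robot (turned by up to 0.15 rad), z up. Its top is 10 mm above the origin.
- serving_board: Narrow pale-wood serving board, fixed, flat, 100 mm (its x) by 270 mm (its y), 12 mm thick: the side area. Origin: centre of its underside; z up, top 12 mm above the origin.
- saucer: Round blue ceramic saucer, fixed, 116 mm across the rim, 14 mm high, its flat floor about 5 mm above the origin and 30 mm or more in radius. Origin: centre of its underside.
- pepper_mill: Brown wooden pepper mill, round, 150 mm tall, 58 mm wide at the base, waisted; the head, 109 to 139 mm above the origin, is 50 mm wide. About 0.18 kg. Origin: centre of its underside; z up. Stands centred on a cork spot.
- salt_shaker: Grey and white salt shaker, round, 90 mm tall, body 44 mm at its widest, narrowing a little towards the 34 mm wide cap that begins 66 mm up. About 0.1 kg. Origin: centre of its underside; z up. Stands centred on a cork spot.
- spice_jar: Round glass spice jar with a paper label and a green cap, 106 mm tall, 44 mm wide, cap (85 to 105 mm up) 45 mm wide. About 0.11 kg. Origin: centre of its underside; z up. Stands centred on a cork spot.
- garlic: Pinkish white garlic bulb, round, 46 mm wide, 46 mm tall with a thin neck; widest at about 20 mm, less than half its height. About 0.02 kg. Origin: centre of its underside; z up. Stands centred on a cork spot in the row farther from the robot (left or right).
- mustard_jar: Bystander: glass jar with yellow contents and a green lid, 74 mm wide, 84 mm tall, loose on the worktop. Origin: centre of its underside.
- mug: Bystander: white mug with a faint blue pattern, 82 mm wide, 117 mm with the handle, 91 mm tall, loose on the worktop. Origin: centre of its underside.

How it is judged:
By the outcome, as a careful person would: the job done as asked, in the order asked, and still so for the second after the job is handed in, with the robot touching nothing.
It also fails if it takes over 138 s, if anything falls off the work surface, if the arm or the gripper's body presses on something with over 40 N, if the wrist force passes 120 N, or if a joint passes its speed limit or range.

ROBOT

A 6-joint arm with a two-finger parallel gripper is mounted at the origin on the work surface; the furniture and walls round the work are solid. World frame = base frame: x ahead of the robot, y to its left, z up, the work surface at z = 0. Lengths are in mm, angles in degrees, forces in N, time in s.
With the tool pointing down it reaches from about 350 to 925 mm from the base axis. Payload 6.4 kg.
Tool frame: the origin (TCP) lies on the centre line of the jaws, within the pads' length; the fingertips stand 17 mm ahead of it and the grasp point (between the pads) lies 2 mm behind it (ctrl.nose_length is the distance from the TCP to the fingertips, in mm); z points along the fingers, y is the line along which they close (so a half turn about z gives the same grasp; the last joint's range is limited). The gripper opens to 85 mm and grips with 20 to 120 N. Pads are 22 mm wide; open, the fingers measure 114 mm over their backs; the gripper's body (76 mm by 85 mm) begins 54 mm behind the grasp point. The pads swing forward as they close: fully open they stand 13 mm farther back than shut.
Start: joints at [55.285, 14.043, 89.255, -0, 76.702, -9.975], TCP at [272.028, 590.352, 248.29] pointing down, gripper open.
Joint ranges: [-179.41, 179.41], [-58.25, 129.5], [7.25, 145.43], [-54.29, 234.29], [11.92, 165.04], [-157.13, 157.13]. Speed limits (degrees/s): [147.25, 147.25, 180, 180, 180, 180].

INTERFACE

Orientations are given as [roll, pitch, yaw] about the fixed x, y, z axes, in that order (R = Rz(yaw) Ry(pitch) Rx(roll)).
In Python, from rig import ctrl gives the robot as it stands.
- The arm moves only by the tool jog_arm, never from a script. Its argument "targets" is a list of rows, each a list of 7 numbers: the opening, from 0 (shut) to 1 (fully open), then the shift along the tool's x, y, z scaled (see below), then the turn, a rotation vector about the tool's x, y, z scaled (see below). In form: [[fingers, tx, ty, tz, rx, ry, rz], ...]. A call has 1 to 5 rows; each row shifts and turns the commanded pose from where the row before left it, along the tool's axes as they then stand; what a row does not reach is not made up. The controller multiplies each number of a shift by 0.2 m and each number of a turn by 120 degrees. A row lasts 1/8 s, in which the tool goes at most 62.5 mm and 10.7 degrees, less where a joint would pass 70% of its speed; a pose out of reach is approached as far as the arm can. A call with a number of a shift or a turn outside -1 to 1 is refused whole. A call with a gripper value outside its range is refused whole. The fingers move at their own pace and stop on an object; "grip_force" is the grip in N (left out, the last holds). Time passes only in rows, so rows that do not move let the fingers close. It gives the time, the measured TCP pose, the force, the opening and the grip force at its end, in the units of the state.
- ctrl.state(): the state, without advancing time (a new reading comes with each control period).
- ctrl.get_image(name): name is "scene" or "top" or "wrist"; returns (picture, depth): 384x512x3 uint8, red, green, blue; 384x512 float32, mm along the optical axis (not along the pixel's ray), 0 where there is no reading.
- ctrl.camera_params(name): a dict with "fx", "fy", "cx", "cy" (pixels), "eye" and "orientation" of the camera in the world; the wrist camera has in their place "mount" (4x4, takes a point from camera to tool coordinates, whose origin is the TCP and whose axes are the flange's). Camera axes: x right, y up, looking along -z (the intrinsics and any distortion apply to the point x, -y, -z); pixel columns grow to the right and rows downward; lengths in mm; the calibration is good to about 2 mm. A picture is of the moment at which its call begins: read the wrist's pose just before it. camera_params takes no time and is no camera call.
- ctrl.sign_off(): hands the job in; it is judged then, once.
The state is a dict: "time": time; "joints": joint angles; "qvel": joint speeds; "joint_efforts": joint torques, N m; "tool_pos": TCP position; "tool_rot": TCP orientation; "force": force on the tool from outside, world axes, zero at the start; "wrist_torque": the same for the moment, N m; "grip_width": finger opening in mm; "grip_force": force on a finger pad.
Only numpy, scipy, OpenCV 4.12 (cv2) and the standard library are available. Lean on these libraries where they do the work, as an engineer would, in place of code of your own. Each camera call takes 0.05 s, during which the arm holds its last target. There are 200 camera calls.

## Working session

There is one attempt and no reset: what is moved stays moved. The work goes in short steps, Python scripts to look and compute and a tool call to move; the robot and the scene stay as the last step left them, time stands still between calls to the robot, and variables do not carry over. Pictures are saved under pics/ and viewed, at most 14 in all, crops included, and the job is handed in when it is done.

Besides the shell and the picture viewer there is one more tool, called after ">>>" by a JSON object that holds its "fn" and its "kwargs". jog_arm: Moves the arm, as the interface text tells. Shifts and turns lie within -1 to 1; 1 stands for 0.2 m of shift or 120 degrees of turn. Its arguments: {"type":"object","properties":{"targets":{"type":"array","items":{"type":"array","items":{"type":"number"}}},"grip_force":{"type":"number"}},"required":["targets"]}

```bash
mkdir -p pics; ls
cat > h.py <<'E'
import numpy as np, cv2
from scipy.spatial.transform import Rotation as R
from rig import ctrl
def shot(name, fn=None):
    s=ctrl.state(); im,d=ctrl.get_image(name); p=ctrl.camera_params(name)
    if fn: cv2.imwrite('pics/'+fn, im[:,:,::-1])
    return im,d,p,s
def cloud(d,p,s):
    v,u=np.mgrid[0:d.shape[0],0:d.shape[1]]
    c=np.stack([(u-p['cx'])/p['fx']*d,-(v-p['cy'])/p['fy']*d,-d],-1)
    if 'mount' in p:
        M=np.array(p['mount']); c=c@M[:3,:3].T+M[:3,3]
        Rt=R.from_euler('xyz',s['tool_rot'],degrees=True).as_matrix(); return c@Rt.T+np.array(s['tool_pos'])
    return c, p
E
python3 - <<'E'
from h import *
print(ctrl.state())
for n in ('top','scene','wrist'):
    im,d,p,s=shot(n,n+'0.png'); print(n,p)
    np.savez('%s0.npz'%n,im=im,d=d)
E
```

```text
pics
{'time': 0.0, 'joints': array([ 5.52843394e+01,  1.40862138e+01,  8.93239639e+01,  2.99493833e-03,
        7.67017054e+01, -9.97396619e+00]), 'qvel': array([ 0.02035453,  0.02428088,  0.01788965, -0.11140774,  0.19516564,
       -0.04381397]), 'joint_efforts': array([ 8.44938404e-05, -4.29507959e+01, -3.26131546e+01, -8.44402120e-05,
        5.33039536e-03, -1.85258887e-05]), 'tool_pos': array([271.71571996, 589.91527849, 247.16578999]), 'tool_rot': array([-1.79890312e+02, -2.22474794e-02,  1.55257593e+02]), 'force': array([-0.76624806, -0.46632134,  0.551153  ]), 'wrist_torque': array([-0.00920944,  0.03148242, -0.03803213]), 'grip_force': 0.0, 'grip_width': 85.57844604144056}
top {'fx': 470.6696410840741, 'fy': 470.6696410840741, 'cx': 260.03753675154434, 'cy': 188.1605029631561, 'eye': array([ 344.23287909, -166.91607744, 1196.76059571]), 'orientation': array([  6.05457994,   1.53306655, -89.0870548 ])}
scene {'fx': 477.53633403189133, 'fy': 477.53633403189133, 'cx': 252.84502157798264, 'cy': 194.66388897395962, 'eye': array([636.1150081 , 658.43111116, 739.1762774 ]), 'orientation': array([ 4.89491250e+01, -1.00071728e-01,  1.67439384e+02])}
wrist {'fx': 271.55378509172635, 'fy': 271.55378509172635, 'cx': 255.84043575558232, 'cy': 186.87057817269908, 'mount': array([[-3.41643473e-04,  9.56996007e-01,  2.90100889e-01,
         7.44809919e+01],
       [ 9.99999743e-01,  5.09700501e-04, -5.03748747e-04,
         1.29670569e-01],
       [-6.29950108e-04,  2.90100642e-01, -9.56995935e-01,
        -1.25673581e+02],
       [ 0.00000000e+00,  0.00000000e+00,  0.00000000e+00,
         1.00000000e+00]])}
```

View pics/top0.png

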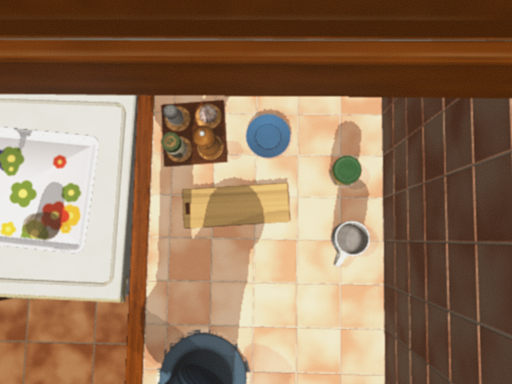

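View pics/scene0.png

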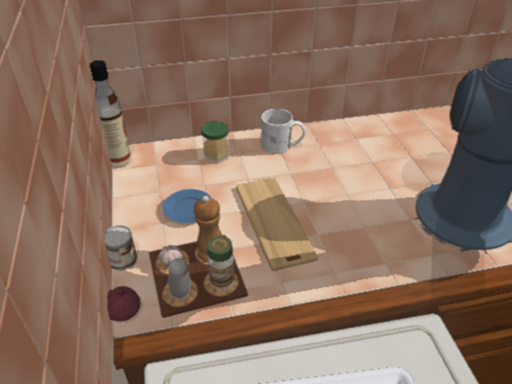

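Top view: stand at px (163-227, 100-165), with salt back-left (176,117), garlic back-right (208,115), spice jar front-left (176,147) and mill front-right (206,142). Board is at (236,204), saucer (268,135), mustard jar (347,170) and mug (350,240). The scene view agrees. An overhanging cabinet shows at the top of the top view.

```bash
cat >> h.py <<'E'
def world(d,p,s=None):
    if 'mount' in p: return cloud(d,p,s)
    c=cloud(d,p,s)[0]
    return c@R.from_euler('xyz',p['orientation'],degrees=True).as_matrix().T+np.array(p['eye'])
E
python3 - <<'E'
from h import *
for n in ('top','scene'):
    f=np.load(n+'0.npz'); d=f['d']; w=world(d,ctrl.camera_params(n)); np.save(n+'w.npy',w)
    if n=='top':
        im=f['im']
        for nm,(u,v) in dict(table=(160,260),table2=(320,130),stand=(195,162),salt=(176,112),garlic=(208,112),spice=(174,140),mill=(204,133),saucer=(268,135),board=(236,204),must=(347,170),cab=(250,80),cab2=(250,50),cabt=(250,20)).items(): print(nm,w[v,u].round(0))
        hsv=cv2.cvtColor(im,cv2.COLOR_RGB2HSV); X,Y,Z=w[...,0],w[...,1],w[...,2]
        blue=(abs(hsv[...,0].astype(int)-107)<15)&(hsv[...,1]>100)&(Z<40)&(X>400)&(d>0)
        P=w[blue][:,:2]; print('saucer n',len(P),P.min(0),P.max(0),(cv2.minEnclosingCircle(P.astype(np.float32))))
        v,u=np.mgrid[0:384,0:512]
        bd=(v>175)&(v<235)&(u>178)&(u<296)&(Z>7)&(Z<25)&(d>0); P=w[bd]; print('board',len(P),cv2.minAreaRect(P[:,:2].astype(np.float32)),np.median(P[:,2]))
    m=(w[...,0]>380)&(w[...,0]<800)&(w[...,1]<200)&(w[...,1]>-40)&(d>0)
    W=w[m]
    lay=W[(W[:,2]>5)&(W[:,2]<15)]; print(n,'stand',cv2.minAreaRect(lay[:,:2].astype(np.float32)))
    k=(W[:,2]>28)&(W[:,2]<250)
    g=W[k]; H=np.round(g/5).astype(int)
    # top-most blobs
    hm=np.zeros((90,60)); 
    for x,y,z in g: 
        i,j=int((x-380)/5),int((y+40)/5)
        if i<90 and j<60: hm[i,j]=max(hm[i,j],z)
    nn,l,st,c=cv2.connectedComponentsWithStats((hm>28).astype(np.uint8))
    for i in range(1,nn):
        print(st[i], 'x',380+5*c[i][1]+2.5,'y',-40+5*c[i][0]+2.5,hm[l==i].max())
    for a,b in ((137,160),(92,109),(78,91)):
        q=W[(W[:,2]>a)&(W[:,2]<b+12)]; print(a,len(q),q.mean(0) if len(q) else '')
E
```

```text
table [284. 118.  -1.]
table2 [ 623. -285.    4.]
stand [535.  34.  11.]
salt [643.  71.  91.]
garlic [656.  -0.  46.]
spice [570.  68. 113.]
mill [577.  -9. 160.]
saucer [ 609. -151.    2.]
board [428. -73.  13.]
must [ 507. -341.   88.]
cab [ 426. -154.  960.]
cab2 [ 427. -156.  996.]
cabt [ 436. -156. 1007.]
saucer n 1378 [ 552.16368777 -205.0622745 ] [659.78313564 -97.46486016] ((606.0714111328125, -150.9059295654297), 54.6458740234375)
board 4136 ((417.3459777832031, -77.31571960449219), (116.90276336669922, 293.2362060546875), 4.449732780456543) 12.508995504781865
top stand ((545.1987915039062, 74.04985809326172), (328.9006652832031, 229.6773681640625), 0.5558701157569885)
[  1  33  12  11 103] x 573.1796116504854 y -6.092233009708735 161.8230848504843
[18 32 10 10 84] x 564.5238095238095 y 74.82142857142858 123.02507059609457
[20 48  9 10 59] x 644.2796610169491 y 81.48305084745763 102.626079611166
[ 3 50 10 10 72] x 654.375 y 0.7638888888888857 59.49568315710894
137 319 [574.71541559  -5.49419609 145.61748756]
92 472 [584.11862569  71.70128951 109.99202733]
78 237 [616.00398624  70.91560499  92.92816644]
scene stand ((594.9158935546875, 30.925125122070312), (449.6632995605469, 203.44000244140625), 18.541522979736328)
[18 32 11 11 90] x 567.2222222222222 y 78.38888888888889 119.35007893761724
[ 4 34  9 11 79] x 578.3227848101266 y 2.2468354430379733 161.8468567791855
[23 49  7  9 51] x 647.0098039215686 y 92.59803921568627 101.89841567300004
[ 5 50  9 11 65] x 657.8846153846155 y 5.5 54.941869298864276
[  0  68  48  12 256] x 755.83984375 y 63.0859375 249.97685971594734
137 913 [699.80867711  58.61036021 151.01236333]
92 1384 [642.40620319  77.53064912 107.7903664 ]
78 1045 [661.30318735  80.78731544  91.12436875]
```

>>> {"fn": "jog_arm", "kwargs": {"targets": [[1,0,0,-0.1,0,0,-0.083],[1,0,0,-0.1,0,0,-0.083],[1,0,0,-0.07,0,0,-0.083],[1,-0.116,-0.24,0,0,0,0],[1,-0.116,-0.24,0,0,0,0]]}}

```text
time: 0.78
tool_pos: [327.0, 498.0, 302.1]
tool_rot: [-180.0, 0.0, -174.8]
force: [-0.2, -0.4, 0.2]
grip_width: 85.1
grip_force: 0.0
```

>>> {"fn": "jog_arm", "kwargs": {"targets": [[1,-0.116,-0.24,0,0,0,0],[1,-0.116,-0.24,0,0,0,0],[1,-0.116,-0.24,0,0,0,0],[1,-0.116,-0.24,0,0,0,0],[1,-0.116,-0.24,0,0,0,0]]}}

```text
time: 1.4
tool_pos: [464.3, 268.6, 302.1]
tool_rot: [180.0, -0.0, -174.9]
force: [-0.1, 0.3, 1.3]
grip_width: 85.2
grip_force: 0.0
```

>>> {"fn": "jog_arm", "kwargs": {"targets": [[1,-0.116,-0.24,0,0,0,0],[1,-0.116,-0.24,0,0,0,0],[1,-0.116,-0.24,0,0,0,0],[1,-0.116,-0.24,0,0,0,0],[1,-0.116,-0.24,0,0,0,0]]}}

```text
time: 2.02
tool_pos: [601.5, 40.0, 302.0]
tool_rot: [180.0, -0.0, -174.9]
force: [-0.2, 0.8, 0.0]
grip_width: 85.3
grip_force: 0.0
```

>>> {"fn": "jog_arm", "kwargs": {"targets": [[1,0,0,0,0,0,0],[1,0,0,0,0,0,0]]}}

```text
time: 2.28
tool_pos: [600.6, 41.7, 301.8]
tool_rot: [180.0, -0.1, -174.9]
force: [0.2, 0.6, 0.6]
grip_width: 85.4
grip_force: 0.0
```

Run:
```python
from h import *
im,d,p,s=shot('wrist','w1.png'); w=world(d,p,s); np.savez('w1.npz',im=im,d=d,w=w)
print(s['tool_pos'],s['tool_rot'],s['time'],s['force'],s['grip_width'])
```

```text
[600.59637467  41.73514117 301.80871753] [ 1.79971679e+02 -5.68402253e-02 -1.74876423e+02] 2.275 [0.22994092 0.55959179 0.63412848] 85.41504732335204
```

View pics/w1.png

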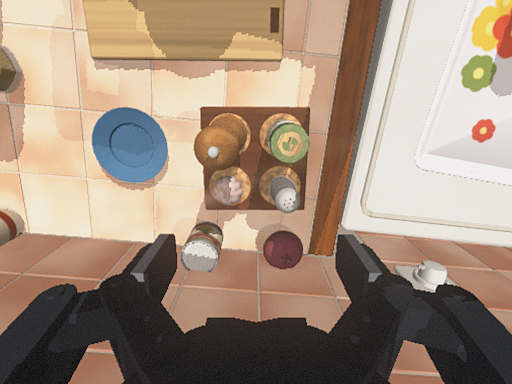

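Wrist view: mill head (217,147), spice cap (288,142), salt cap (285,200), garlic (230,185), stand px (202-308, 107-210), saucer (131,145), and a can and an onion behind at (203,248) and (283,250).

Run:
```python
from h import *
from scipy.optimize import least_squares
f=np.load('w1.npz'); w=f['w']; im=f['im']; d=f['d']
def fit(P,r=None):
    P=P[:,:2]; c0=P.mean(0)
    if r: q=least_squares(lambda q:np.hypot(*(P-q[:2]).T)-r,c0,loss='soft_l1'); return q.x.round(1)
    q=least_squares(lambda q:np.hypot(*(P-q[:2]).T)-q[2],[*c0,20],loss='soft_l1'); return q.x.round(1)
def near(c,r,lo,hi): return w[(d>0)&(np.hypot(w[...,0]-c[0],w[...,1]-c[1])<r)&(w[...,2]>lo)&(w[...,2]<hi)]
for n,c,bands,z in (('mill',(575,-2),((125,142),(20,60)),162),('spice',(567,77),((97,113),(20,90)),118),('salt',(646,86),((80,95),(20,70)),102),('garlic',(656,3),((20,40),(40,60)),60)):
    for b in bands:
        P=near(c,45,*b); print(n,b,len(P),P.mean(0).round(1) if len(P) else '', fit(P) if len(P)>10 else '')
    P=near(c,40,z-6,z+15); print('  top',len(P),P.mean(0).round(1),P[:,2].max(), 'bbox mid',((P.min(0)+P.max(0))/2).round(1))
# stand corners
g=(d>0)&(w[...,2]>5)&(w[...,2]<16)&(abs(w[...,0]-611)<110)&(abs(w[...,1]-41)<110)
hsv=cv2.cvtColor(im,cv2.COLOR_RGB2HSV)
dark=g&(hsv[...,2]<130)
m=cv2.morphologyEx(dark.astype(np.uint8),cv2.MORPH_OPEN,np.ones((3,3)))>0
P=w[m][:,:2].astype(np.float32); print('stand',len(P),cv2.minAreaRect(P),np.median(w[m][:,2]))
blue=(abs(hsv[...,0].astype(int)-107)<15)&(hsv[...,1]>100)&(w[...,2]<40)&(w[...,0]>400)&(d>0)&(abs(w[...,1]+151)<90)
print('saucer',cv2.minEnclosingCircle(w[blue][:,:2].astype(np.float32)), np.percentile(w[blue][:,2],[1,20,50,90,99]))
for u,v in ((203,235),(203,260),(283,245)): print('back',w[v,u].round())
for n,c in (('can',(w[235,203])),('onion',w[245,283])):
    P=near(c,60,25,200); print(n,P.min(0).round(),P.max(0).round())
P=w[(d>0)&(w[...,0]<480)&(w[...,1]<120)&(w[...,2]>6)&(w[...,2]<25)&(abs(w[...,1]+77)<160)]; print('board',len(P),cv2.minAreaRect(P[:,:2].astype(np.float32)),np.median(P[:,2]))
```

```text
mill (125, 142) 597 [ 5.702e+02 -4.000e-01  1.383e+02] [574.6  -3.4  22.1]
mill (20, 60) 322 [557.7   7.6  41.4] [573.2  -3.5  26.2]
  top 106 [575.2  -3.3 158.9] 161.39705019929232 bbox mid [575.2  -3.5 158.7]
spice (97, 113) 70 [550.9  65.2 106. ] [564.9  77.4  22.3]
spice (20, 90) 162 [552.4  63.   63.7] [565.3  78.2  23.7]
  top 1197 [564.5  77.3 115.5] 117.96406676231479 bbox mid [564.9  77.6 115.1]
salt (80, 95) 232 [637.1  84.5  90.3] [643.1  87.4  15.1]
salt (20, 70) 321 [632.8  79.1  51.7] [644.9  86.3  19.5]
  top 257 [642.8  87.3  98. ] 100.88189981996896 bbox mid [643.4  87.7  98.5]
garlic (20, 40) 302 [648.1   4.5  35.3] [654.6   3.7  19.5]
garlic (40, 60) 354 [653.9   4.1  44.2] [654.6   3.7  11.1]
  top 4 [664.8   3.8  55.4] 56.71405873358901 bbox mid [664.8   3.8  55.5]
stand 2942 ((610.8926391601562, 41.50581741333008), (162.24765014648438, 162.32247924804688), 4.979518890380859) 9.95138060499184
saucer ((603.7316284179688, -150.43247985839844), 56.71793746948242) [ 3.38281359  5.06770453  9.63925423 13.24312641 14.74138385]
back [723. -28.  52.]
back [756. -24.  68.]
back [731.  97.  48.]
can [665. -61.  25.] [776.   6. 187.]
onion [718.  54.  25.] [777. 140. 169.]
board 11680 ((438.7652587890625, -69.96331787109375), (72.99983215332031, 269.5556640625), 5.05228853225708) 11.786138740525814
```

>>> {"fn": "jog_arm", "kwargs": {"targets": [[0.85,0.149,-0.211,0.1,0,0,0],[0.85,0,0,0.23,0,0,0],[0.85,0,0,0.23,0,0,0],[0.85,0,0,0,0,0,0],[0.85,0,0,0,0,0,0]]}}

```text
time: 2.95
tool_pos: [575.9, -2.5, 192.4]
tool_rot: [-180.0, 0.2, -174.8]
force: [0.9, -0.1, 1.1]
grip_width: 72.9
grip_force: 0.0
```

```bash
cat >> h.py <<'E'
def plan(*wps, base=None):
    """print scaled tool-frame shifts from the measured pose through world waypoints"""
    s=ctrl.state(); c=np.array(s['tool_pos']) if base is None else np.array(base,float)
    Rt=R.from_euler('xyz',s['tool_rot'],degrees=True).as_matrix()
    print('at',c.round(1),'rot',s['tool_rot'].round(1),'w',round(s['grip_width'],1),'gf',round(s['grip_force'],1),'F',s['force'].round(1),'t',s['time'])
    for q in wps:
        d=Rt.T@(np.array(q)-c)/200; n=int(np.ceil(np.linalg.norm(d)/0.25)); print('->',q,'total',d.round(3),'rows',n,'each',(d/n).round(3)); c=np.array(q,float)
E
python3 - <<'E'
from h import *
plan((574.7,-3,130))
E
```

```text
at [575.9  -2.5 192.4] rot [-180.     0.2 -174.8] w 72.9 gf 0.0 F [ 0.9 -0.1  1.1] t 2.95
-> (574.7, -3, 130) total [ 0.007 -0.002  0.312] rows 2 each [ 0.004 -0.001  0.156]
```

>>> {"fn": "jog_arm", "kwargs": {"targets": [[0.85,0.004,0,0.155,0,0,0],[0.85,0,0,0.155,0,0,0],[0.85,0,0,0,0,0,0],[0.4,0,0,0,0,0,0],[0.4,0,0,0,0,0,0]], "grip_force": 40}}

```text
time: 3.58
tool_pos: [576.4, -3.4, 131.7]
tool_rot: [-179.9, 0.3, -174.9]
force: [-0.6, -0.9, 5.4]
grip_width: 47.1
grip_force: 40.8
```

>>> {"fn": "jog_arm", "kwargs": {"targets": [[0.4,0,0,0,0,0,0],[0.4,0,0,0,0,0,0],[0.4,0,0,0,0,0,0],[0.4,0,0,0,0,0,0]]}}

```text
time: 4.08
tool_pos: [576.3, -3.4, 131.6]
tool_rot: [-179.9, 0.3, -174.9]
force: [-0.9, 0.8, 7.2]
grip_width: 46.8
grip_force: 40.8
```

>>> {"fn": "jog_arm", "kwargs": {"targets": [[0.4,0,0,-0.08,0,0,0],[0.4,0,0,-0.16,0,0,0],[0.4,0,0,-0.16,0,0,0],[0.4,0,0,0,0,0,0]]}}

```text
time: 4.58
tool_pos: [576.2, -3.5, 212.4]
tool_rot: [-179.9, 0.4, -174.9]
force: [0.7, 0.2, -1.9]
grip_width: 46.9
grip_force: 41.5
```

Run:
```python
from h import *
im,d,p,s=shot('scene','s1.png')
plan((433,-161,212),(433,-161,134.5))
```

```text
at [574.9  -3.3 209.9] rot [-179.9    0.2 -174.9] w 46.5 gf 41.5 F [-0.2 -0.  -1.9] t 4.625
-> (433, -161, 212) total [ 0.777 -0.722 -0.012] rows 5 each [ 0.155 -0.144 -0.002]
-> (433, -161, 134.5) total [0.001 0.    0.387] rows 2 each [0.001 0.    0.194]
```

View pics/s1.png

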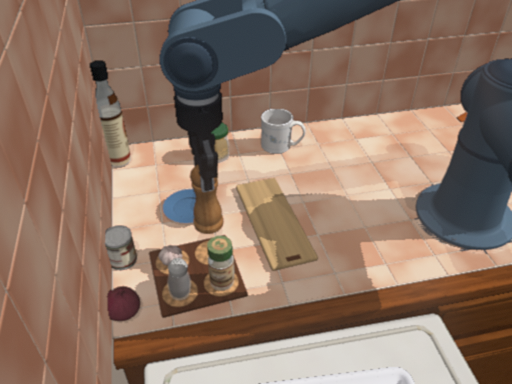

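Mill is held upright at (207,200); the other three stand undisturbed.

>>> {"fn": "jog_arm", "kwargs": {"targets": [[0.4,0.08,-0.075,0,0,0,0],[0.4,0.175,-0.163,0,0,0,0],[0.4,0.18,-0.165,0,0,0,0],[0.4,0.175,-0.163,0,0,0,0],[0.4,0.165,-0.155,0,0,0,0]]}}

```text
time: 5.25
tool_pos: [429.9, -161.5, 206.4]
tool_rot: [179.9, -0.2, -174.9]
force: [0.1, -0.5, -0.4]
grip_width: 47.2
grip_force: 41.6
```

>>> {"fn": "jog_arm", "kwargs": {"targets": [[0.4,0,0,0,0,0,0],[0.4,0,0,0.15,0,0,0],[0.4,0,0,0.15,0,0,0],[0.4,0,0,0.07,0,0,0],[0.4,0,0,0,0,0,0]]}}

```text
time: 5.88
tool_pos: [432.9, -160.6, 134.2]
tool_rot: [180.0, -0.0, -174.8]
force: [-0.3, 0.6, -0.7]
grip_width: 46.4
grip_force: 41.9
```

>>> {"fn": "jog_arm", "kwargs": {"targets": [[0.4,0,0,0.008,0,0,0],[0.4,0,0,0,0,0,0]]}}

```text
time: 6.12
tool_pos: [433.2, -160.7, 133.4]
tool_rot: [-180.0, 0.0, -174.8]
force: [-1.5, 1.8, 4.3]
grip_width: 46.9
grip_force: 42.3
```

>>> {"fn": "jog_arm", "kwargs": {"targets": [[0.65,0,0,0,0,0,0],[0.85,0,0,0,0,0,0],[0.85,0,0,0,0,0,0],[0.85,0,0,-0.15,0,0,0],[0.85,0,0,-0.25,0,0,0]]}}

```text
time: 6.75
tool_pos: [431.5, -159.9, 211.7]
tool_rot: [179.8, -0.2, -174.9]
force: [0.5, -0.1, -0.1]
grip_width: 72.8
grip_force: 0.0
```

>>> {"fn": "jog_arm", "kwargs": {"targets": [[0.85,0,0,0,0,0,0],[0.85,0,0,0,0,0,0]]}}

```text
time: 7.0
tool_pos: [432.5, -160.5, 212.2]
tool_rot: [180.0, -0.0, -174.9]
force: [-0.4, 0.2, -0.4]
grip_width: 72.5
grip_force: 0.0
```

Run:
```python
from h import *
im,d,p,s=shot('wrist'); w=world(d,p,s)
P=w[(d>0)&(np.hypot(w[...,0]-433,w[...,1]+161)<50)&(w[...,2]>25)]; print(len(P), P[:,2].max()); T=P[P[:,2]>155]; print('mill top',T.mean(0).round(1))
plan((566,77.6,210),(566,77.6,101))
```

```text
28700 297.791885001587
mill top [ 419.6 -162.   269.8]
at [ 432.1 -160.3  211.5] rot [ 1.799e+02 -1.000e-01 -1.749e+02] w 72.7 gf 0.0 F [-0.6  0.4  0.2] t 7.05
-> (566, 77.6, 210) total [-0.773  1.125  0.008] rows 6 each [-0.129  0.187  0.001]
-> (566, 77.6, 101) total [-0.001 -0.001  0.545] rows 3 each [-0.    -0.     0.182]
```

>>> {"fn": "jog_arm", "kwargs": {"targets": [[0.85,-0.129,0.187,0,0,0,0],[0.85,-0.129,0.187,0,0,0,0],[0.85,-0.129,0.187,0,0,0,0],[0.85,-0.129,0.187,0,0,0,0],[0.85,-0.129,0.187,0,0,0,0]]}}

```text
time: 7.68
tool_pos: [544.1, 38.7, 210.7]
tool_rot: [180.0, -0.2, -174.9]
force: [-0.2, -0.5, -0.1]
grip_width: 72.8
grip_force: 0.0
```

>>> {"fn": "jog_arm", "kwargs": {"targets": [[0.85,-0.128,0.19,0,0,0,0],[0.85,0,0,0.15,0,0,0],[0.85,0,0,0.15,0,0,0],[0.85,0,0,0,0,0,0],[0.85,0,0,0,0,0,0]]}}

```text
time: 8.3
tool_pos: [566.7, 77.1, 152.9]
tool_rot: [180.0, -0.0, -174.9]
force: [-0.7, -0.0, -0.2]
grip_width: 72.7
grip_force: 0.0
```

Run:
```python
from h import *
shot('scene','s2.png')
plan((566,77.6,101))
```

```text
at [567.2  77.1 153.7] rot [-1.800e+02  1.000e-01 -1.749e+02] w 72.5 gf 0.0 F [0.7 0.5 0.6] t 8.35
-> (566, 77.6, 101) total [0.006 0.003 0.264] rows 2 each [0.003 0.002 0.132]
```

View pics/s2.png

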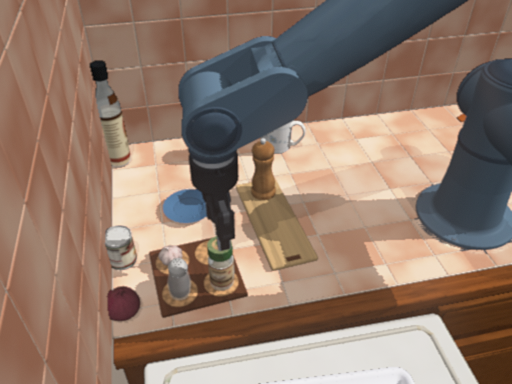

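The mill stands upright on the board's far end (262,170). The gripper is straight above the spice jar cap (220,250).

>>> {"fn": "jog_arm", "kwargs": {"targets": [[0.85,0.004,0.002,0.132,0,0,0],[0.85,0,0,0.132,0,0,0],[0.85,0,0,0,0,0,0],[0.35,0,0,0,0,0,0],[0.35,0,0,0,0,0,0]], "grip_force": 35}}

```text
time: 8.98
tool_pos: [567.3, 77.5, 102.1]
tool_rot: [-180.0, 0.2, -174.9]
force: [-0.4, 0.5, 2.8]
grip_width: 43.9
grip_force: 35.8
```

>>> {"fn": "jog_arm", "kwargs": {"targets": [[0.35,0,0,0,0,0,0],[0.35,0,0,0,0,0,0],[0.35,0,0,-0.08,0,0,0],[0.35,0,0,-0.16,0,0,0],[0.35,0,0,-0.16,0,0,0]]}}

```text
time: 9.6
tool_pos: [565.3, 77.6, 181.2]
tool_rot: [180.0, -0.0, -174.9]
force: [0.3, -0.2, -1.1]
grip_width: 44.1
grip_force: 35.9
```

>>> {"fn": "jog_arm", "kwargs": {"targets": [[0.35,0,0,0,0,0,0],[0.35,0,0,0,0,0,0]]}}

```text
time: 9.85
tool_pos: [565.0, 77.6, 179.1]
tool_rot: [180.0, -0.1, -174.9]
force: [0.4, 0.3, -1.1]
grip_width: 44.2
grip_force: 35.9
```

Run:
```python
from h import *
plan((425.7,-76.2,181))
```

```text
at [565.   77.6 179.1] rot [ 1.800e+02 -1.000e-01 -1.749e+02] w 44.2 gf 35.9 F [ 0.4  0.3 -1.1] t 9.85
-> (425.7, -76.2, 181) total [ 0.763 -0.704 -0.009] rows 5 each [ 0.153 -0.141 -0.002]
```

>>> {"fn": "jog_arm", "kwargs": {"targets": [[0.35,0.08,-0.073,0,0,0,0],[0.35,0.17,-0.158,0,0,0,0],[0.35,0.175,-0.16,0,0,0,0],[0.35,0.17,-0.158,0,0,0,0],[0.35,0.168,-0.155,0,0,0,0]]}}

```text
time: 10.48
tool_pos: [424.2, -76.7, 178.1]
tool_rot: [179.9, -0.2, -174.8]
force: [-0.1, -1.1, -1.3]
grip_width: 43.9
grip_force: 36.0
```

>>> {"fn": "jog_arm", "kwargs": {"targets": [[0.35,0,0,0,0,0,0],[0.35,0,0,0.15,0,0,0],[0.35,0,0,0.15,0,0,0],[0.35,0,0,0.07,0,0,0],[0.35,0,0,0,0,0,0]]}}

```text
time: 11.1
tool_pos: [426.3, -75.7, 105.1]
tool_rot: [179.9, -0.1, -174.8]
force: [0.0, -0.6, -1.5]
grip_width: 44.4
grip_force: 37.7
```

>>> {"fn": "jog_arm", "kwargs": {"targets": [[0.35,0,0,0.008,0,0,0],[0.35,0,0,0,0,0,0]]}}

```text
time: 11.35
tool_pos: [426.6, -76.3, 104.5]
tool_rot: [-180.0, 0.0, -174.8]
force: [0.3, -0.2, -1.9]
grip_width: 43.8
grip_force: 37.7
```

>>> {"fn": "jog_arm", "kwargs": {"targets": [[0.35,0,0,0.006,0,0,0],[0.35,0,0,0,0,0,0]]}}

```text
time: 11.6
tool_pos: [426.5, -76.4, 103.3]
tool_rot: [-180.0, 0.0, -174.9]
force: [0.9, -0.9, -0.5]
grip_width: 43.7
grip_force: 37.8
```

>>> {"fn": "jog_arm", "kwargs": {"targets": [[0.6,0,0,0.004,0,0,0],[0.72,0,0,0,0,0,0],[0.72,0,0,0,0,0,0],[0.72,0,0,-0.15,0,0,0],[0.72,0,0,-0.25,0,0,0]]}}

```text
time: 12.22
tool_pos: [425.0, -75.7, 181.6]
tool_rot: [179.9, -0.2, -174.9]
force: [0.8, -0.3, -1.1]
grip_width: 61.4
grip_force: 0.0
```

>>> {"fn": "jog_arm", "kwargs": {"targets": [[0.72,0,0,-0.04,0,0,0],[0.72,0,0,0,0,0,0]]}}

```text
time: 12.48
tool_pos: [426.5, -76.4, 190.6]
tool_rot: [-180.0, 0.1, -174.9]
force: [-0.7, -0.6, -1.0]
grip_width: 61.6
grip_force: 0.0
```

Run:
```python
from h import *
plan((645,86.5,190),(645,86.5,135),(645,86.5,85))
```

```text
at [426.5 -76.4 190.6] rot [-1.800e+02  1.000e-01 -1.749e+02] w 61.6 gf 0.0 F [-0.7 -0.6 -1. ] t 12.475
-> (645, 86.5, 190) total [-1.161  0.713  0.003] rows 6 each [-0.193  0.119  0.001]
-> (645, 86.5, 135) total [0.    0.    0.275] rows 2 each [0.    0.    0.137]
-> (645, 86.5, 85) total [0.   0.   0.25] rows 2 each [0.    0.    0.125]
```

>>> {"fn": "jog_arm", "kwargs": {"targets": [[0.72,-0.193,0.119,0,0,0,0],[0.72,-0.193,0.119,0,0,0,0],[0.72,-0.193,0.119,0,0,0,0],[0.72,-0.193,0.119,0,0,0,0],[0.72,-0.193,0.119,0,0,0,0]]}}

```text
time: 13.1
tool_pos: [607.9, 60.6, 187.5]
tool_rot: [180.0, -0.2, -174.9]
force: [0.7, -0.8, 0.1]
grip_width: 61.6
grip_force: 0.0
```

>>> {"fn": "jog_arm", "kwargs": {"targets": [[0.72,-0.196,0.118,0,0,0,0],[0.72,0,0,0.137,0,0,0],[0.72,0,0,0.137,0,0,0],[0.72,0,0,0,0,0,0],[0.72,0,0,0,0,0,0]]}}

```text
time: 13.72
tool_pos: [644.8, 86.4, 135.4]
tool_rot: [180.0, -0.0, -174.9]
force: [0.7, -0.7, 0.0]
grip_width: 61.6
grip_force: 0.0
```

Run:
```python
from h import *
shot('scene','s3.png')
plan((645,86.5,85))
```

```text
at [645.3  86.4 136.3] rot [-1.800e+02  1.000e-01 -1.749e+02] w 61.9 gf 0.0 F [-0.5  0.1 -0.3] t 13.775
-> (645, 86.5, 85) total [0.002 0.001 0.256] rows 2 each [0.001 0.    0.128]
```

View pics/s3.png

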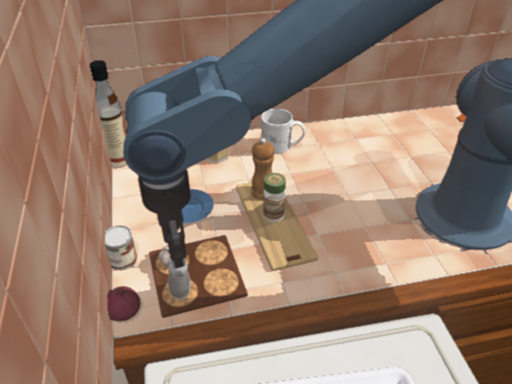

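Mill (262,170) and spice jar (274,195) stand upright on the board. The gripper is over the salt shaker (178,275).

>>> {"fn": "jog_arm", "kwargs": {"targets": [[0.72,0,0,0.128,0,0,0],[0.72,0,0,0.126,0,0,0],[0.72,0,0,0,0,0,0],[0.2,0,0,0,0,0,0],[0.2,0,0,0,0,0,0]], "grip_force": 30}}

```text
time: 14.4
tool_pos: [646.3, 86.4, 87.0]
tool_rot: [-180.0, 0.2, -174.9]
force: [0.6, -0.0, 2.0]
grip_width: 32.3
grip_force: 29.6
```

>>> {"fn": "jog_arm", "kwargs": {"targets": [[0.2,0,0,0,0,0,0],[0.2,0,0,0,0,0,0],[0.2,0,0,-0.08,0,0,0],[0.2,0,0,-0.16,0,0,0],[0.2,0,0,-0.16,0,0,0]]}}

```text
time: 15.02
tool_pos: [644.4, 86.6, 165.8]
tool_rot: [180.0, -0.1, -174.9]
force: [-0.3, -0.2, -0.9]
grip_width: 32.4
grip_force: 30.0
```

>>> {"fn": "jog_arm", "kwargs": {"targets": [[0.2,0,0,0,0,0,0],[0.2,0,0,0,0,0,0]]}}

```text
time: 15.28
tool_pos: [644.1, 86.6, 163.7]
tool_rot: [180.0, -0.1, -174.9]
force: [0.2, -0.1, -1.0]
grip_width: 32.3
grip_force: 30.0
```

Run:
```python
from h import *
plan((418.8,3.5,165))
```

```text
at [644.1  86.6 163.7] rot [ 1.800e+02 -1.000e-01 -1.749e+02] w 32.3 gf 30.0 F [ 0.2 -0.1 -1. ] t 15.275
-> (418.8, 3.5, 165) total [ 1.159 -0.313 -0.004] rows 5 each [ 0.232 -0.063 -0.001]
```

>>> {"fn": "jog_arm", "kwargs": {"targets": [[0.2,0.11,-0.03,0,0,0,0],[0.2,0.22,-0.059,0,0,0,0],[0.2,0.23,-0.063,0,0,0,0],[0.2,0.23,-0.063,0,0,0,0],[0.2,0.22,-0.059,0,0,0,0]]}}

```text
time: 15.9
tool_pos: [445.9, 13.7, 162.7]
tool_rot: [179.9, -0.2, -174.8]
force: [-0.6, -0.2, 0.2]
grip_width: 32.1
grip_force: 30.0
```

>>> {"fn": "jog_arm", "kwargs": {"targets": [[0.2,0.149,-0.04,0,0,0,0],[0.2,0,0,0.12,0,0,0],[0.2,0,0,0.16,0,0,0],[0.2,0,0,0.09,0,0,0],[0.2,0,0,0.006,0,0,0]]}}

```text
time: 16.52
tool_pos: [418.3, 3.5, 87.6]
tool_rot: [179.9, -0.2, -174.9]
force: [-0.9, -0.6, 1.2]
grip_width: 32.4
grip_force: 33.1
```

>>> {"fn": "jog_arm", "kwargs": {"targets": [[0.2,0,0,0.006,0,0,0],[0.2,0,0,0,0,0,0]]}}

```text
time: 16.77
tool_pos: [419.2, 3.4, 87.9]
tool_rot: [180.0, -0.0, -174.9]
force: [-0.4, -0.7, -0.7]
grip_width: 32.3
grip_force: 32.9
```

>>> {"fn": "jog_arm", "kwargs": {"targets": [[0.2,0,0,0.005,0,0,0],[0.2,0,0,0,0,0,0]]}}

```text
time: 17.02
tool_pos: [419.8, 3.3, 87.6]
tool_rot: [180.0, 0.0, -174.9]
force: [-0.8, 0.8, 5.0]
grip_width: 32.7
grip_force: 33.4
```

>>> {"fn": "jog_arm", "kwargs": {"targets": [[0.5,0,0,0,0,0,0],[0.6,0,0,0,0,0,0],[0.6,0,0,0,0,0,0],[0.6,0,0,-0.15,0,0,0],[0.6,0,0,-0.25,0,0,0]]}}

```text
time: 17.65
tool_pos: [418.1, 3.5, 166.4]
tool_rot: [179.9, -0.3, -174.9]
force: [1.5, 0.2, 0.1]
grip_width: 51.3
grip_force: 0.0
```

>>> {"fn": "jog_arm", "kwargs": {"targets": [[0.85,0,0,-0.1,0,0,0],[0.85,0,0,0,0,0,0]]}}

```text
time: 17.9
tool_pos: [420.7, 2.9, 188.9]
tool_rot: [-179.9, 0.2, -174.9]
force: [0.1, 0.5, -1.3]
grip_width: 72.7
grip_force: 0.0
```

Run:
```python
from h import *
plan((654.5,4,185),(654.5,4,75),(654.5,4,32))
```

```text
at [420.7   2.9 188.9] rot [-179.9    0.2 -174.9] w 72.7 gf 0.0 F [ 0.1  0.5 -1.3] t 17.9
-> (654.5, 4, 185) total [-1.165 -0.099  0.024] rows 5 each [-0.233 -0.02   0.005]
-> (654.5, 4, 75) total [0.002 0.001 0.55 ] rows 3 each [0.001 0.    0.183]
-> (654.5, 4, 32) total [0.001 0.    0.215] rows 1 each [0.001 0.    0.215]
```

>>> {"fn": "jog_arm", "kwargs": {"targets": [[0.85,-0.233,-0.02,0,0,0,0],[0.85,-0.233,-0.02,0,0,0,0],[0.85,-0.233,-0.02,0,0,0,0],[0.85,-0.233,-0.02,0,0,0,0],[0.85,-0.233,-0.02,0,0,0,0]]}}

```text
time: 18.52
tool_pos: [654.0, 4.3, 184.4]
tool_rot: [180.0, -0.2, -174.9]
force: [1.1, -0.2, -0.2]
grip_width: 72.4
grip_force: 0.0
```

>>> {"fn": "jog_arm", "kwargs": {"targets": [[0.85,0,0,0.2,0,0,0],[0.85,0,0,0.2,0,0,0],[0.85,0,0,0.15,0,0,0],[0.85,0,0,0,0,0,0],[0.85,0,0,0,0,0,0]]}}

```text
time: 19.15
tool_pos: [653.8, 4.1, 77.6]
tool_rot: [-180.0, 0.0, -174.9]
force: [0.8, 0.5, 0.8]
grip_width: 72.4
grip_force: 0.0
```

Run:
```python
from h import *
im,d,p,s=shot('wrist','w2.png'); w=world(d,p,s)
plan((654.5,4,30))
for c,n,lo in (((654,4),'garlic',20),((420,3),'salt',92),((426,-76),'spice',112),((433,-161),'mill',155)):
    P=w[(d>0)&(np.hypot(w[...,0]-c[0],w[...,1]-c[1])<35)&(w[...,2]>lo)&(w[...,2]<lo+12)]; print(n,len(P),P.mean(0).round(1) if len(P) else '')
```

```text
at [654.3   4.   78.5] rot [-1.800e+02  1.000e-01 -1.749e+02] w 72.4 gf 0.0 F [-0.3 -0.2 -0.4] t 19.2
-> (654.5, 4, 30) total [-0.    -0.     0.243] rows 1 each [-0.    -0.     0.243]
garlic 277 [639.8   2.7  29. ]
salt 0 
spice 0 
mill 0
```

View pics/w2.png

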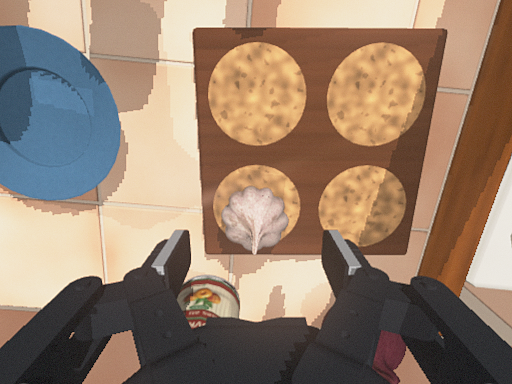

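Close wrist view: the garlic (255,215) is centred between the open fingers (180 and 340), and the four cork spots are clear.

>>> {"fn": "jog_arm", "kwargs": {"targets": [[0.85,0,0,0.12,0,0,0],[0.85,0,0,0.12,0,0,0],[0.85,0,0,0,0,0,0],[0.4,0,0,0,0,0,0],[0.4,0,0,0,0,0,0]], "grip_force": 20}}

```text
time: 19.82
tool_pos: [654.5, 4.0, 30.8]
tool_rot: [-180.0, 0.1, -174.9]
force: [0.0, -0.7, 0.2]
grip_width: 43.7
grip_force: 20.4
```

>>> {"fn": "jog_arm", "kwargs": {"targets": [[0.4,0,0,0,0,0,0],[0.4,0,0,0,0,0,0],[0.4,0,0,0,0,0,0]]}}

```text
time: 20.2
tool_pos: [654.5, 4.0, 30.7]
tool_rot: [-180.0, 0.1, -174.9]
force: [-0.4, -0.8, 5.9]
grip_width: 44.1
grip_force: 20.7
```

>>> {"fn": "jog_arm", "kwargs": {"targets": [[0.4,0,0,-0.05,0,0,0],[0.4,0,0,-0.12,0,0,0],[0.4,0,0,-0.13,0,0,0],[0.4,0,0,0,0,0,0],[0.4,0,0,0,0,0,0]]}}

```text
time: 20.82
tool_pos: [652.7, 4.3, 88.2]
tool_rot: [180.0, -0.1, -174.9]
force: [-0.9, -0.3, -0.9]
grip_width: 43.7
grip_force: 20.6
```

Run:
```python
from h import *
im,d,p,s=shot('wrist'); w=world(d,p,s)
hsv=cv2.cvtColor(im,cv2.COLOR_RGB2HSV)
blue=(abs(hsv[...,0].astype(int)-107)<15)&(hsv[...,1]>100)&(w[...,2]<40)&(d>0)&(abs(w[...,1]+151)<90)
P=w[blue]; print(P.min(0),P.max(0)); rim=P[P[:,2]>12][:,:2]
print('rim',cv2.minEnclosingCircle(rim.astype(np.float32)))
r=np.hypot(P[:,0]-604.5,P[:,1]+150.6)
for a in range(0,60,6): q=P[(r>=a)&(r<a+6),2]; print(a,len(q),np.median(q).round(1) if len(q) else '')
plan((604.5,-150.6,92),(604.5,-150.6,27))
```

```text
[ 546.45049671 -191.21402824    2.43232419] [660.06593449 -93.46189193  16.05617498]
rim ((603.2826538085938, -150.43075561523438), 57.39247131347656)
0 207 5.0
6 604 5.0
12 1023 5.0
18 1420 5.0
24 1856 4.9
30 2252 6.3
36 2544 9.5
42 2563 10.9
48 2734 12.5
54 1397 13.8
at [652.4   4.3  87.7] rot [ 1.800e+02 -1.000e-01 -1.749e+02] w 44.0 gf 20.6 F [-0.8 -0.2  0.2] t 20.875
-> (604.5, -150.6, 92) total [ 0.308 -0.75  -0.021] rows 4 each [ 0.077 -0.188 -0.005]
-> (604.5, -150.6, 27) total [-0.001 -0.     0.325] rows 2 each [-0.    -0.     0.162]
```

>>> {"fn": "jog_arm", "kwargs": {"targets": [[0.4,0.05,-0.12,0,0,0,0],[0.4,0.09,-0.21,0,0,0,0],[0.4,0.09,-0.21,0,0,0,0],[0.4,0.081,-0.209,0,0,0,0],[0.4,0,0,0.1,0,0,0]]}}

```text
time: 21.5
tool_pos: [604.9, -153.6, 69.4]
tool_rot: [-179.9, 0.1, -175.1]
force: [-0.2, 0.5, -0.4]
grip_width: 44.3
grip_force: 20.6
```

>>> {"fn": "jog_arm", "kwargs": {"targets": [[0.4,0,0,0.12,0,0,0],[0.4,0,0,0.07,0,0,0],[0.4,0,0,0.02,0,0,0],[0.4,0,0,0,0,0,0],[0.4,0,0,0,0,0,0]]}}

```text
time: 22.12
tool_pos: [605.5, -150.5, 27.7]
tool_rot: [-180.0, 0.1, -174.8]
force: [0.6, 0.6, -0.0]
grip_width: 44.1
grip_force: 20.6
```

>>> {"fn": "jog_arm", "kwargs": {"targets": [[0.4,0.008,0,0.006,0,0,0],[0.4,0,0,0.002,0,0,0],[0.4,0,0,0,0,0,0]]}}

```text
time: 22.5
tool_pos: [603.4, -150.8, 25.8]
tool_rot: [-180.0, 0.0, -174.9]
force: [1.0, -0.7, 0.4]
grip_width: 44.0
grip_force: 20.6
```

>>> {"fn": "jog_arm", "kwargs": {"targets": [[0.58,0,0,0.002,0,0,0],[0.62,0,0,0,0,0,0],[0.64,0,0,0,0,0,0]]}}

```text
time: 22.88
tool_pos: [603.4, -150.8, 25.3]
tool_rot: [-180.0, 0.0, -174.9]
force: [0.0, 0.0, 0.2]
grip_width: 54.6
grip_force: 0.0
```

>>> {"fn": "jog_arm", "kwargs": {"targets": [[0.64,0,0,-0.1,0,0,0],[0.64,0,0,-0.15,0,0,0],[0.64,0,0,-0.2,0,0,0],[0.64,0.1,0,-0.25,0,0,0],[0.64,0.1,0,-0.1,0,0,0]]}}

```text
time: 23.5
tool_pos: [564.9, -155.2, 190.8]
tool_rot: [-179.8, 0.4, -174.8]
force: [-1.2, -0.2, -0.2]
grip_width: 54.7
grip_force: 0.0
```

>>> {"fn": "jog_arm", "kwargs": {"targets": [[0.64,0,0,0,0,0,0],[0.64,0,0,0,0,0,0]]}}

```text
time: 23.75
tool_pos: [563.5, -154.2, 185.1]
tool_rot: [180.0, -0.0, -174.9]
force: [-0.5, -0.1, -0.5]
grip_width: 54.7
grip_force: 0.0
```

Run:
```python
from h import *
im,d,p,s=shot('wrist','w3.png'); w=world(d,p,s)
plan((420,3.3,190),(420,3.3,88))
P=w[(d>0)&(np.hypot(w[...,0]-603.5,w[...,1]+150.5)<35)&(w[...,2]>20)&(w[...,2]<80)]; print(len(P),P.mean(0),P[:,2].max(),((P.min(0)+P.max(0))/2),P.max(0)-P.min(0))
```

```text
at [ 563.4 -154.   184.4] rot [ 1.800e+02 -1.000e-01 -1.749e+02] w 54.7 gf 0.0 F [ 0.1  0.8 -0.3] t 23.8
-> (420, 3.3, 190) total [ 0.643  0.848 -0.027] rows 5 each [ 0.129  0.17  -0.005]
-> (420, 3.3, 88) total [-0.001 -0.     0.51 ] rows 3 each [-0.   -0.    0.17]
1193 [ 599.25932064 -150.75581514   35.19493842] 51.843379743713115 [ 603.13226848 -150.40621507   36.04838027] [44.41871092 46.65469535 31.58999895]
```

View pics/w3.png

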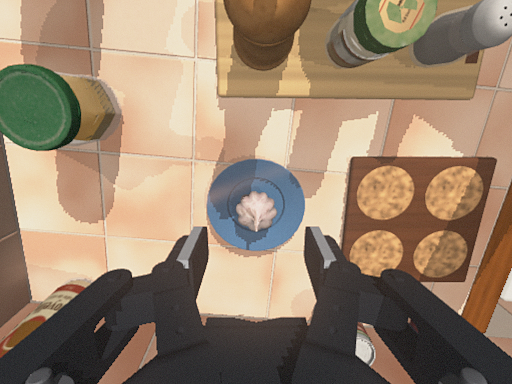

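Garlic sits in the saucer's middle (257,212), measured 1 mm from centre. Mill, spice jar and salt stand on the board. Now putting the salt back.

>>> {"fn": "jog_arm", "kwargs": {"targets": [[0.64,0.129,0.17,-0.01,0,0,0],[0.64,0.129,0.17,-0.01,0,0,0],[0.64,0.129,0.17,0,0,0,0],[0.64,0.129,0.17,0,0,0,0],[0.64,0.127,0.168,0,0,0,0]]}}

```text
time: 24.42
tool_pos: [419.0, 4.2, 188.1]
tool_rot: [179.9, -0.1, -174.9]
force: [0.4, 0.6, 0.6]
grip_width: 54.5
grip_force: 0.0
```

>>> {"fn": "jog_arm", "kwargs": {"targets": [[0.64,0,0,0.15,0,0,0],[0.64,0,0,0.1,0,0,0],[0.64,0,0,0,0,0,0],[0.64,0,0,0,0,0,0]]}}

```text
time: 24.92
tool_pos: [420.7, 3.0, 139.6]
tool_rot: [180.0, -0.0, -174.9]
force: [0.3, -0.3, -1.0]
grip_width: 54.6
grip_force: 0.0
```

Run:
```python
from h import *
plan((419.5,3.4,87.8))
```

```text
at [420.7   3.  139.6] rot [ 180.    -0.  -174.9] w 54.6 gf 0.0 F [ 0.3 -0.3 -1. ] t 24.925
-> (419.5, 3.4, 87.8) total [0.006 0.002 0.259] rows 2 each [0.003 0.001 0.129]
```

>>> {"fn": "jog_arm", "kwargs": {"targets": [[0.64,0.005,0.001,0.128,0,0,0],[0.64,0,0,0.128,0,0,0],[0.64,0,0,0,0,0,0],[0.2,0,0,0,0,0,0],[0.2,0,0,0,0,0,0]], "grip_force": 30}}

```text
time: 25.55
tool_pos: [420.5, 2.9, 89.7]
tool_rot: [-179.9, 0.2, -174.9]
force: [-0.7, -0.5, 2.3]
grip_width: 32.3
grip_force: 29.8
```

>>> {"fn": "jog_arm", "kwargs": {"targets": [[0.2,0,0,0,0,0,0],[0.2,0,0,0,0,0,0],[0.2,0,0,-0.08,0,0,0],[0.2,0,0,-0.16,0,0,0],[0.2,0,0,-0.16,0,0,0]]}}

```text
time: 26.18
tool_pos: [418.7, 3.3, 168.7]
tool_rot: [180.0, -0.1, -174.9]
force: [-0.5, -0.7, -1.4]
grip_width: 32.3
grip_force: 30.2
```

>>> {"fn": "jog_arm", "kwargs": {"targets": [[0.2,0,0,0,0,0,0],[0.2,0,0,0,0,0,0]]}}

```text
time: 26.42
tool_pos: [418.5, 3.4, 167.1]
tool_rot: [180.0, -0.1, -174.9]
force: [1.5, -0.8, -2.1]
grip_width: 32.1
grip_force: 30.2
```

Run:
```python
from h import *
plan((645.8,86,168))
```

```text
at [418.5   3.4 167.1] rot [ 1.800e+02 -1.000e-01 -1.749e+02] w 32.1 gf 30.2 F [ 1.5 -0.8 -2.1] t 26.425
-> (645.8, 86, 168) total [-1.169  0.31  -0.006] rows 5 each [-0.234  0.062 -0.001]
```

>>> {"fn": "jog_arm", "kwargs": {"targets": [[0.2,-0.11,0.03,0,0,0,0],[0.2,-0.22,0.058,0,0,0,0],[0.2,-0.235,0.062,0,0,0,0],[0.2,-0.235,0.062,0,0,0,0],[0.2,-0.22,0.058,0,0,0,0]]}}

```text
time: 27.05
tool_pos: [617.9, 75.9, 165.4]
tool_rot: [180.0, -0.2, -174.8]
force: [-0.3, -0.9, -1.8]
grip_width: 32.4
grip_force: 30.2
```

>>> {"fn": "jog_arm", "kwargs": {"targets": [[0.2,-0.149,0.04,0,0,0,0],[0.2,0,0,0.12,0,0,0],[0.2,0,0,0.16,0,0,0],[0.2,0,0,0.11,0,0,0],[0.2,0,0,0.006,0,0,0]]}}

```text
time: 27.68
tool_pos: [645.7, 85.9, 86.8]
tool_rot: [180.0, -0.2, -174.9]
force: [-0.5, -0.0, -1.3]
grip_width: 32.2
grip_force: 33.3
```

>>> {"fn": "jog_arm", "kwargs": {"targets": [[0.2,0,0,0.006,0,0,0],[0.2,0,0,0,0,0,0]]}}

```text
time: 27.92
tool_pos: [646.3, 85.8, 87.5]
tool_rot: [-180.0, -0.0, -174.9]
force: [-0.2, -0.5, -0.5]
grip_width: 31.9
grip_force: 33.3
```

>>> {"fn": "jog_arm", "kwargs": {"targets": [[0.2,0,0,0.004,0,0,0],[0.2,0,0,0,0,0,0]]}}

```text
time: 28.18
tool_pos: [646.5, 85.9, 87.0]
tool_rot: [-180.0, 0.0, -174.9]
force: [0.1, 0.0, -0.4]
grip_width: 32.6
grip_force: 33.3
```

>>> {"fn": "jog_arm", "kwargs": {"targets": [[0.2,0,0,0.004,0,0,0],[0.45,0,0,0,0,0,0],[0.6,0,0,0,0,0,0],[0.72,0,0,0,0,0,0],[0.72,0,0,-0.15,0,0,0]]}}

```text
time: 28.8
tool_pos: [644.4, 85.9, 113.5]
tool_rot: [180.0, -0.3, -174.9]
force: [1.2, 0.3, 0.5]
grip_width: 61.7
grip_force: 0.0
```

>>> {"fn": "jog_arm", "kwargs": {"targets": [[0.72,0,0,-0.25,0,0,0],[0.72,0,0,-0.1,0,0,0],[0.72,0,0,0,0,0,0]]}}

```text
time: 29.18
tool_pos: [647.4, 85.8, 187.7]
tool_rot: [-180.0, 0.2, -174.9]
force: [0.4, 0.0, -0.4]
grip_width: 61.4
grip_force: 0.0
```

Run:
```python
from h import *
shot('scene','s4.png')
plan((426.5,-76.2,190),(426.5,-76.2,150))
```

```text
at [646.3  85.9 185.5] rot [ 180.    -0.  -174.9] w 61.5 gf 0.0 F [ 0.1 -0.1 -0.9] t 29.225
-> (426.5, -76.2, 190) total [ 1.167 -0.709 -0.022] rows 6 each [ 0.195 -0.118 -0.004]
-> (426.5, -76.2, 150) total [-0.  -0.   0.2] rows 1 each [-0.  -0.   0.2]
```

View pics/s4.png

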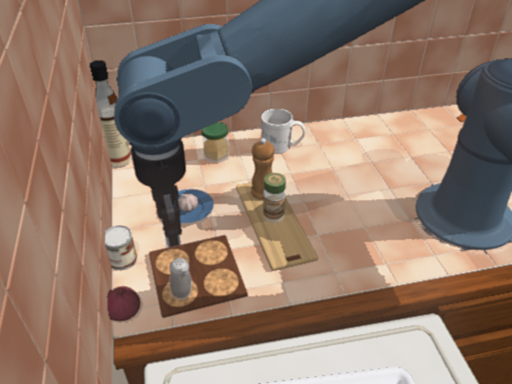

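Salt is upright on its back-left spot (179,280), and garlic is in the saucer (187,202). Next is the spice jar.

>>> {"fn": "jog_arm", "kwargs": {"targets": [[0.72,0.195,-0.118,-0.004,0,0,0],[0.72,0.195,-0.118,-0.004,0,0,0],[0.72,0.195,-0.118,-0.004,0,0,0],[0.72,0.195,-0.118,-0.004,0,0,0],[0.72,0.195,-0.118,-0.004,0,0,0]]}}

```text
time: 29.85
tool_pos: [460.3, -49.3, 187.5]
tool_rot: [179.9, -0.2, -174.8]
force: [-0.2, -0.2, 0.3]
grip_width: 61.4
grip_force: 0.0
```

>>> {"fn": "jog_arm", "kwargs": {"targets": [[0.72,0.192,-0.119,0,0,0,0],[0.72,0,0,0.1,0,0,0],[0.72,0,0,0.1,0,0,0],[0.72,0,0,0,0,0,0],[0.72,0,0,0,0,0,0]]}}

```text
time: 30.48
tool_pos: [426.5, -76.1, 149.6]
tool_rot: [180.0, -0.1, -174.8]
force: [-1.1, 0.3, 0.3]
grip_width: 61.5
grip_force: 0.0
```

Run:
```python
from h import *
plan((426.5,-76.2,103))
```

```text
at [426.5 -76.1 149.6] rot [ 1.800e+02 -1.000e-01 -1.748e+02] w 61.5 gf 0.0 F [-1.1  0.3  0.3] t 30.475
-> (426.5, -76.2, 103) total [-0.    -0.001  0.233] rows 1 each [-0.    -0.001  0.233]
```

>>> {"fn": "jog_arm", "kwargs": {"targets": [[0.72,0,0,0.116,0,0,0],[0.72,0,0,0.116,0,0,0],[0.72,0,0,0,0,0,0],[0.35,0,0,0,0,0,0],[0.35,0,0,0,0,0,0]], "grip_force": 35}}

```text
time: 31.1
tool_pos: [427.4, -76.5, 104.5]
tool_rot: [-180.0, 0.1, -174.9]
force: [0.6, -0.2, 1.6]
grip_width: 44.2
grip_force: 35.7
```

>>> {"fn": "jog_arm", "kwargs": {"targets": [[0.35,0,0,0,0,0,0],[0.35,0,0,0,0,0,0],[0.35,0,0,-0.08,0,0,0],[0.35,0,0,-0.16,0,0,0],[0.35,0,0,-0.16,0,0,0]]}}

```text
time: 31.72
tool_pos: [426.0, -76.0, 183.7]
tool_rot: [180.0, -0.1, -174.9]
force: [0.5, -0.1, -0.8]
grip_width: 44.1
grip_force: 35.9
```

>>> {"fn": "jog_arm", "kwargs": {"targets": [[0.35,0,0,0,0,0,0],[0.35,0,0,0,0,0,0]]}}

```text
time: 31.98
tool_pos: [425.9, -75.9, 182.2]
tool_rot: [179.9, -0.1, -174.9]
force: [0.7, 0.6, -1.3]
grip_width: 44.4
grip_force: 35.9
```

Run:
```python
from h import *
plan((566.8,77.6,184))
```

```text
at [425.9 -75.9 182.2] rot [ 1.799e+02 -1.000e-01 -1.749e+02] w 44.4 gf 35.9 F [ 0.7  0.6 -1.3] t 31.975
-> (566.8, 77.6, 184) total [-0.77   0.701 -0.01 ] rows 5 each [-0.154  0.14  -0.002]
```

>>> {"fn": "jog_arm", "kwargs": {"targets": [[0.35,-0.08,0.073,0,0,0,0],[0.35,-0.173,0.157,0,0,0,0],[0.35,-0.175,0.16,0,0,0,0],[0.35,-0.173,0.157,0,0,0,0],[0.35,-0.169,0.154,0,0,0,0]]}}

```text
time: 32.6
tool_pos: [567.3, 78.5, 181.1]
tool_rot: [180.0, -0.2, -174.8]
force: [0.3, -0.8, -1.0]
grip_width: 44.1
grip_force: 36.0
```

>>> {"fn": "jog_arm", "kwargs": {"targets": [[0.35,0,0,0,0,0,0],[0.35,0,0,0.15,0,0,0],[0.35,0,0,0.15,0,0,0],[0.35,0,0,0.09,0,0,0],[0.35,0,0,0.01,0,0,0]]}}

```text
time: 33.22
tool_pos: [566.6, 76.7, 102.2]
tool_rot: [180.0, -0.1, -174.9]
force: [-0.2, 0.1, -1.0]
grip_width: 44.3
grip_force: 37.5
```

>>> {"fn": "jog_arm", "kwargs": {"targets": [[0.35,0,0,0.005,0,0,0],[0.35,0,0,0,0,0,0]]}}

```text
time: 33.48
tool_pos: [567.7, 77.0, 103.0]
tool_rot: [-180.0, 0.0, -174.9]
force: [-0.7, 0.2, -1.4]
grip_width: 43.5
grip_force: 37.5
```

>>> {"fn": "jog_arm", "kwargs": {"targets": [[0.35,0,0,0.005,0,0,0],[0.35,0,0,0,0,0,0]]}}

```text
time: 33.72
tool_pos: [567.6, 77.2, 101.8]
tool_rot: [-180.0, 0.0, -174.9]
force: [0.4, 0.1, -0.7]
grip_width: 44.2
grip_force: 37.5
```

>>> {"fn": "jog_arm", "kwargs": {"targets": [[0.35,0,0,0.004,0,0,0],[0.6,0,0,0,0,0,0],[0.72,0,0,0,0,0,0],[0.75,0,0,0,0,0,0],[0.75,0,0,-0.15,0,0,0]]}}

```text
time: 34.35
tool_pos: [565.5, 77.2, 128.6]
tool_rot: [179.9, -0.3, -174.9]
force: [-0.2, 0.2, 0.5]
grip_width: 63.7
grip_force: 0.0
```

>>> {"fn": "jog_arm", "kwargs": {"targets": [[0.85,0,0,-0.25,0,0,0],[0.85,0,0,-0.15,0,0,0],[0.85,0,0,0,0,0,0]]}}

```text
time: 34.72
tool_pos: [569.3, 77.1, 214.1]
tool_rot: [-179.9, 0.4, -174.9]
force: [-0.2, -0.0, -0.4]
grip_width: 72.5
grip_force: 0.0
```

Run:
```python
from h import *
plan((433,-160.7,212),(433,-160.7,132))
```

```text
at [569.3  77.1 214.1] rot [-179.9    0.4 -174.9] w 72.5 gf 0.0 F [-0.2 -0.  -0.4] t 34.725
-> (433, -160.7, 212) total [ 0.786 -1.123  0.007] rows 6 each [ 0.131 -0.187  0.001]
-> (433, -160.7, 132) total [0.003 0.    0.4  ] rows 2 each [0.001 0.    0.2  ]
```

>>> {"fn": "jog_arm", "kwargs": {"targets": [[0.85,0.13,-0.187,0,0,0,0],[0.85,0.13,-0.187,0,0,0,0],[0.85,0.13,-0.187,0,0,0,0],[0.85,0.13,-0.187,0,0,0,0],[0.85,0.13,-0.187,0,0,0,0]]}}

```text
time: 35.35
tool_pos: [453.2, -121.4, 209.2]
tool_rot: [179.9, -0.1, -174.8]
force: [0.1, -0.7, -0.6]
grip_width: 72.6
grip_force: 0.0
```

>>> {"fn": "jog_arm", "kwargs": {"targets": [[0.85,0.128,-0.187,0,0,0,0],[0.85,0,0,0.05,0,0,0],[0.85,0,0,0.05,0,0,0],[0.85,0,0,0,0,0,0],[0.85,0,0,0,0,0,0]]}}

```text
time: 35.98
tool_pos: [433.1, -159.5, 190.7]
tool_rot: [180.0, -0.0, -174.8]
force: [0.1, -0.4, 0.1]
grip_width: 72.7
grip_force: 0.0
```

Run:
```python
from h import *
shot('scene','s5.png')
plan((433,-160.7,132))
```

```text
at [ 433.1 -159.7  191. ] rot [-180.     0.  -174.8] w 72.7 gf 0.0 F [-0.2  0.1 -0.3] t 36.025
-> (433, -160.7, 132) total [ 0.001 -0.005  0.295] rows 2 each [ 0.001 -0.003  0.147]
```

View pics/s5.png

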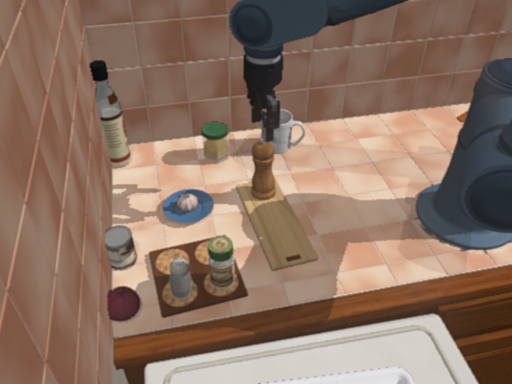

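Salt (179,280) and spice jar (221,265) are upright on their spots, and garlic is in the saucer. The gripper is above the mill (262,170).

>>> {"fn": "jog_arm", "kwargs": {"targets": [[0.85,0,-0.005,0.147,0,0,0],[0.85,0,0,0.147,0,0,0],[0.85,0,0,0,0,0,0],[0.4,0,0,0,0,0,0],[0.4,0,0,0,0,0,0]], "grip_force": 40}}

```text
time: 36.65
tool_pos: [434.1, -161.9, 134.3]
tool_rot: [-179.9, 0.2, -174.9]
force: [0.4, 0.5, 3.0]
grip_width: 46.9
grip_force: 41.1
```

>>> {"fn": "jog_arm", "kwargs": {"targets": [[0.4,0,0,0,0,0,0],[0.4,0,0,0,0,0,0],[0.4,0,0,-0.08,0,0,0],[0.4,0,0,-0.16,0,0,0],[0.4,0,0,-0.16,0,0,0]]}}

```text
time: 37.28
tool_pos: [432.6, -161.2, 213.8]
tool_rot: [-180.0, 0.0, -174.9]
force: [0.1, 0.2, -2.1]
grip_width: 46.7
grip_force: 41.6
```

>>> {"fn": "jog_arm", "kwargs": {"targets": [[0.4,0,0,0,0,0,0],[0.4,0,0,0,0,0,0]]}}

```text
time: 37.52
tool_pos: [432.3, -161.0, 211.4]
tool_rot: [180.0, -0.1, -174.9]
force: [-0.1, 0.8, -1.7]
grip_width: 47.0
grip_force: 41.6
```

Run:
```python
from h import *
plan((575.5,-3.2,212))
```

```text
at [ 432.3 -161.   211.4] rot [ 1.800e+02 -1.000e-01 -1.749e+02] w 47.0 gf 41.6 F [-0.1  0.8 -1.7] t 37.525
-> (575.5, -3.2, 212) total [-0.784  0.721 -0.003] rows 5 each [-0.157  0.144 -0.001]
```

>>> {"fn": "jog_arm", "kwargs": {"targets": [[0.4,-0.08,0.074,0,0,0,0],[0.4,-0.175,0.161,0,0,0,0],[0.4,-0.18,0.165,0,0,0,0],[0.4,-0.178,0.163,0,0,0,0],[0.4,-0.171,0.158,0,0,0,0]]}}

```text
time: 38.15
tool_pos: [576.0, -2.1, 209.9]
tool_rot: [180.0, -0.2, -174.8]
force: [1.1, -0.9, -1.8]
grip_width: 46.6
grip_force: 41.6
```

>>> {"fn": "jog_arm", "kwargs": {"targets": [[0.4,0,0,0,0,0,0],[0.4,0,0,0.15,0,0,0],[0.4,0,0,0.15,0,0,0],[0.4,0,0,0.09,0,0,0],[0.4,0,0,0.005,0,0,0]]}}

```text
time: 38.78
tool_pos: [575.4, -4.0, 132.1]
tool_rot: [180.0, -0.1, -174.9]
force: [0.3, -0.1, -1.4]
grip_width: 47.1
grip_force: 42.6
```

>>> {"fn": "jog_arm", "kwargs": {"targets": [[0.4,0,0,0.006,0,0,0],[0.4,0,0,0,0,0,0]]}}

```text
time: 39.02
tool_pos: [575.9, -3.7, 131.9]
tool_rot: [-180.0, -0.0, -174.9]
force: [0.9, 1.2, -1.9]
grip_width: 46.8
grip_force: 42.6
```

>>> {"fn": "jog_arm", "kwargs": {"targets": [[0.4,0,0,0.005,0,0,0],[0.4,0,0,0,0,0,0]]}}

```text
time: 39.28
tool_pos: [576.3, -3.7, 131.3]
tool_rot: [-180.0, 0.0, -174.9]
force: [-0.4, 0.5, 1.2]
grip_width: 47.0
grip_force: 42.8
```

>>> {"fn": "jog_arm", "kwargs": {"targets": [[0.65,0,0,0,0,0,0],[0.85,0,0,0,0,0,0],[0.85,0,0,0,0,0,0],[0.85,0,0,-0.1,0,0,0],[0.85,0,0,-0.25,0,0,0]]}}

```text
time: 39.9
tool_pos: [574.5, -3.3, 200.2]
tool_rot: [179.9, -0.3, -174.9]
force: [1.5, 0.5, 0.6]
grip_width: 72.6
grip_force: 0.0
```

>>> {"fn": "jog_arm", "kwargs": {"targets": [[0.85,0,0,-0.25,0,0,0],[0.85,-0.1,0.15,-0.25,0,0,0],[0.85,-0.025,0.07,-0.1,0,0,0],[0.85,0,0,0,0,0,0],[0.85,0,0,0,0,0,0]]}}

```text
time: 40.52
tool_pos: [595.9, 42.1, 318.5]
tool_rot: [180.0, -0.2, -174.9]
force: [-0.4, -0.3, -0.3]
grip_width: 72.7
grip_force: 0.0
```

Run:
```python
from h import *
im,d,p,s=shot('wrist','w9.png'); w=world(d,p,s)
print(s['tool_pos'],s['time'],s['force'])
for n,c,z in (('mill',(574.5,-1.8),162),('spice',(567.6,77.9),118),('salt',(647.3,84.8),102),('garlic',(603.3,-150.4),50)):
    P=w[(d>0)&(np.hypot(w[...,0]-c[0],w[...,1]-c[1])<40)&(w[...,2]>z-6)&(w[...,2]<z+12)]; print(n,c,len(P),P.mean(0).round(1),P[:,2].max().round(1),'mid',((P.min(0)+P.max(0))/2).round(1))
shot('scene','s9.png')
```

```text
[595.88310072  42.09859701 318.47970324] 40.525 [-0.40996642 -0.33793874 -0.30198608]
mill (574.5, -1.8) 93 [570.2  -0.8 158.8] 161.7 mid [570.8  -1.  158.8]
spice (567.6, 77.9) 1069 [563.4  77.  115.5] 117.8 mid [563.7  77.5 114.9]
salt (647.3, 84.8) 228 [640.5  87.4  97.9] 100.9 mid [640.8  87.6  98.5]
garlic (603.3, -150.4) 34 [ 607.9 -149.2   46.7] 51.0 mid [ 608.  -149.    47.5]
```

View pics/w9.png

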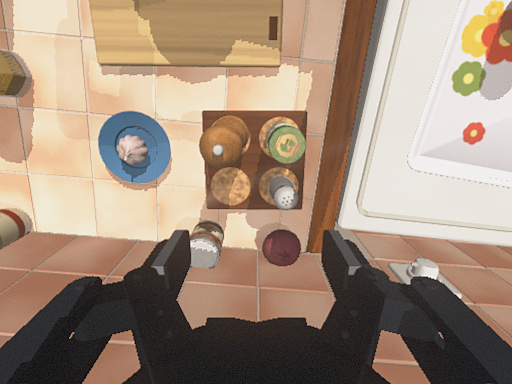

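View pics/s9.png

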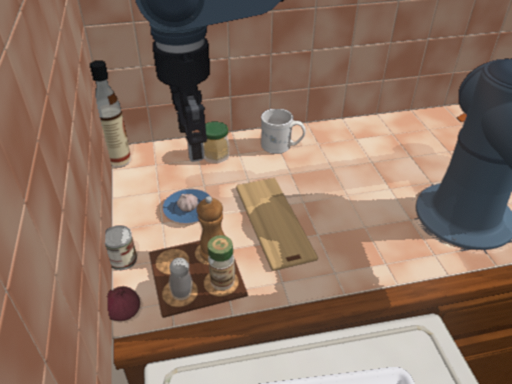

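Run:
```python
from h import *
im,d,p,s=shot('wrist'); w=world(d,p,s)
g=(d>0)&(w[...,2]>5)&(w[...,2]<16)&(abs(w[...,0]-611)<110)&(abs(w[...,1]-41)<110)
hsv=cv2.cvtColor(im,cv2.COLOR_RGB2HSV)
m=cv2.morphologyEx((g&(hsv[...,2]<130)).astype(np.uint8),cv2.MORPH_OPEN,np.ones((3,3)))>0
c,sz,a=cv2.minAreaRect(w[m][:,:2].astype(np.float32)); print(c,sz,a,s['tool_pos'],s['tool_rot'])
for n,q,z in (('mill',(574.5,-1.8),162),('spice',(567.6,77.9),118),('salt',(647.3,84.8),102)):
    P=w[(d>0)&(np.hypot(w[...,0]-q[0],w[...,1]-q[1])<40)&(w[...,2]>z-6)&(w[...,2]<z+12)]
    v=((P.min(0)+P.max(0))/2)[:2]-c; t=np.radians(5); print(n,(np.cos(t)*v[0]+np.sin(t)*v[1]).round(1),(-np.sin(t)*v[0]+np.cos(t)*v[1]).round(1))
```

```text
(611.0435791015625, 41.880340576171875) (158.9274444580078, 162.18002319335938) 4.915453910827637 [595.90574107  41.88737552 318.26430548] [ 179.95985444   -0.25074671 -174.90933859]
mill -43.9 -38.8
spice -44.1 39.6
salt 33.5 43.0
```

```bash
python3 -c "
from rig import ctrl
print(ctrl.sign_off())"
```

```text
the job is handed in; nothing more can be done
None
```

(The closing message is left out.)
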